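Level the bench stand and hold its spirit level down

TASK

Level the tilting plate of the little bench stand: first swing the steel strap over the spirit level until it rests in its forked catch, then turn the levelling foot by its bar grip until the bubble sits between the two lines, midway. Then press the sprung spirit level fully down onto the plate with the fingers on its rubber thumb pad, gently, and finish like that, still holding it down, with the bubble centred and the strap shut. Knock nothing else on the bench about.

Things in the scene. Friction and masses are not known exactly. Their poses are not given: they have to be found in the camera images.
- stand: Dark steel base of the stand, fixed, 150 x 240 mm (x by y); origin on the bench under the middle of the pivot axle, which runs along x, 30 mm up. +y points along the plate to the levelling foot. The grey plate on it (112 x 335 x 12 mm, y = -130 to +205 mm, top 42 mm above the bench when level) tilts about the axle; at the start its foot end is up to 10 mm too low.
- vial (a point): Middle of the top of the spirit level: an aluminium bar 30 mm (x) by 230 mm (y) by 28 mm high, captive between two rails along the plate, +y to the foot. The greenish window in its top (104 mm long) has two black cross lines at y = -19 and +19 mm and a whitish bubble 24 mm long between or beside them.
- level (a joint): How far the spirit level is pressed down towards the plate, m: 0 standing off on its springs, 0.005 home on the plate (hard stop). It takes about 3 N to start moving and 10 N to be home, and springs back when let go.
- bubble (a joint): Where the bubble's middle stands along the level's y axis, m: 0 midway between the lines, positive towards the foot. Turning the foot clockwise seen from above lifts the plate's foot end and moves the bubble towards the foot, 16 mm per radian; it settles at once. The foot can turn over 1 rad past level.
- thumb_pad (a point): Middle of the top of the black rubber thumb pad on the spirit level, 78 mm from the middle of the window, at the end away from the foot. The pad is 26 mm (x) by 30 mm (y) and stands 9 mm above the level's top; its top is 84 mm above the bench when the plate is level and the pad not pressed.
- strap (a joint): Angle of the steel strap about its hinge: 0 closed, lying across the level in the forked catch (the stop), growing as it swings up, 1.57 straight up. It stays where it is left (stiff hinge, under 2 N at its tip).
- strap_hinge (a point): Hinge of the strap, on a post on the stand's -x side (at x = -36, y = 74 mm of the stand, about 78 mm above the bench). Its axis runs along the plate's y. The strap is 88 mm long from here, 18 mm wide, 5 mm thick; closed it points to the stand's +x, clear above the level, and lies in the fork of the catch post 72 mm from the hinge. The prongs end just below the shut strap's top.
- strap_tip (a point): Free end of the strap, middle of its width, on the face that looks up when it is closed; its z axis is the normal of that face.
- foot_grip (a point): Middle of the dark steel bar grip on top of the levelling foot, on its upright axis, at y = 180 mm of the stand, 80 mm above the bench. The bar is 46 mm long (this point's x), 12 mm thick (y) and 26 mm high (66 to 91 mm above the bench), on a round boss 34 mm across. It turns with the foot, does not rise, and stays where it is left (about 0.1 N m to turn).
- tape: Yellow tape roll lying flat, 90 mm across, 30 mm tall; bystander. Origin under its centre.
- wrench: Steel wrench, 200 mm, lying on the bench; bystander. Its length is along its x.
- nut: Big steel nut, 34 mm across, 16 mm tall; bystander.
- vblock: Dark steel block, 45 mm square, 35 mm tall, with an upright copper rod, 164 mm tall in all; bystander.
- hammer: Hammer, 260 mm, lying on the bench; bystander. Its length is along its x.
- oil: Plain metal can, 56 mm across, 110 mm tall, standing; bystander.
- jar: Jar with a steel cap, 70 mm across, 90 mm tall, standing; bystander.

How it is judged:
By the outcome, as a careful person would: the job done as asked, in the order asked, and still so for the second after the job is handed in, while the arm keeps its last pose, push and grip.
It also fails if it takes over 72 s, if anything falls off the work surface, if the arm or the gripper's body presses on something with over 40 N, if the wrist force passes 120 N, or if a joint passes its speed limit or range.

ROBOT

A 6-joint arm with a two-finger parallel gripper is mounted at the origin on the work surface. World frame = base frame: x ahead of the robot, y to its left, z up, the work surface at z = 0. Lengths are in mm, angles in rad, forces in N, time in s.
With the tool pointing down it reaches from about 250 to 775 mm from the base axis. Payload 4 kg.
Tool frame: the origin (TCP) lies at the very end of the fingers, on their centre line; the grasp point (between the pads) lies pinch_z behind it (pinch_z is the distance from the TCP to the grasp point, in mm); z points along the fingers, y is the direction in which the jaws open and shut (so a half turn about z gives the same grasp; the last joint's range is limited). The gripper opens to 85 mm and grips with 20 to 120 N. Pads are 22 mm wide; open, the fingers measure 114 mm over their backs; the gripper's body (76 mm by 85 mm) begins 54 mm behind the grasp point. The pads swing forward as they close: fully open they stand 13 mm farther back than shut.
Start: joints at [1.243, 0.087, 1.371, -0, 1.684, -0.103], TCP at [122.609, 536.176, 231.341] pointing down, gripper open.
Joint ranges: [-3.1, 3.1], [-0.76, 2.03], [0.27, 2.55], [-1.08, 4.22], [0.17, 2.65], [-2.57, 2.57]. Speed limits (rad/s): [2.79, 2.79, 3.14, 3.14, 3.14, 3.14].

INTERFACE

Orientations are given as a unit quaternion [w, x, y, z].
In Python, from station import * gives the robot as it stands.
- The arm moves only by the tool step_arm, never from a script. Its argument "motion" is one flat list of numbers, 5 for each row, row after row: the closure in counts, from 0 (fully open) to 255 (shut), then the shift along the tool's x, y, z in cm, then the turn about the tool's z in rad. A call has 1 to 5 rows; each row shifts and turns the commanded pose from where the row before left it, along the tool's axes as they then stand; what a row does not reach is not made up. A row lasts 1/8 s, in which the tool goes at most 62.5 mm and 10.7 degrees, less where a joint would pass 70% of its speed; a pose out of reach is approached as far as the arm can. A call is refused whole if a number of a shift passes 6.25 or a number of a turn 0.188, either way. A call with a gripper value outside its range is refused whole. The fingers move at their own pace and stop on an object; "grip_force" is the grip in N (left out, the last holds). Time passes only in rows, so rows that do not move let the fingers close. It gives the time, the measured TCP pose, the force and the opening at its end, in the units of the state.
- get_obs(): the state, without advancing time (a new reading comes with each control period).
- grab_frame(name): name is "scene" or "side" or "wrist"; returns a dict with "image" (384x512x3 uint8, red, green, blue), "range_z" (384x512 float32, mm along the optical axis (not along the pixel's ray), 0 where there is no reading), "fx", "fy", "cx", "cy" (pixels), "extrinsics" (4x4, takes a point from camera to world coordinates); the wrist camera has in their place "tool_from_camera" (4x4, takes a point from camera to tool coordinates, whose origin is the TCP and whose axes are the flange's). Camera axes: x right, y down, z forward; pixel columns grow to the right and rows downward; lengths in mm; the calibration is good to about 2 mm. A picture is of the moment at which its call begins: read the wrist's pose just before it.
- close_job(): hands the job in, once; it reports no verdict.
Trained networks look in a picture, given as the dict that the camera call returned (one of the last four; its "shot" number tells which), for a name from the list of things; names that differ only in an ending like _2 or _b are one class to them, and where a whole thing is asked for, a point or a joint stands for the part that bears it (a point fixed in the world has none). Each returns a list of dicts, best first, with "score" (0 to 1); they miss things now and then, are a little off and sometimes report something else, mostly with a low value. They report only what shows in the picture. A call takes as long as a camera call.
- find_in(target, picture): "centre" ([column, row] in pixels, amid what is visible of it).
The state is a dict: "t": time; "joint_pos": joint angles; "joint_velocities": joint speeds; "tau": joint torques, N m; "tool_pos": TCP position; "tcp_rot": TCP orientation; "contact_force": force on the tool from outside, world axes, zero at the start; "moment": the same for the moment, N m; "width": finger opening in mm.
Only numpy, scipy, OpenCV 4.12 (cv2) and the standard library are available. Lean on these libraries where they do the work, as an engineer would, in place of code of your own. Each camera call takes 0.05 s, during which the arm holds its last target.

## Working session

There is one attempt and no reset: what is moved stays moved. The work goes in short steps, Python scripts to look and compute and a tool call to move; the robot and the scene stay as the last step left them, time stands still between calls to the robot, and variables do not carry over. Pictures are saved under pics/ and viewed, and the job is handed in when it is done.

Besides the shell and the picture viewer there is one more tool, called as a command line: name --argument value ..., lists and objects as JSON in quotes. step_arm: Moves the arm, as the interface text tells. Its arguments: {"type":"object","properties":{"motion":{"type":"array","items":{"type":"number"}},"grip_force":{"type":"number"}},"required":["motion"]}

```bash
ls; mkdir -p pics
cat > h.py <<'E'
from station import *
import numpy as np, cv2
def save(f,n,s=1.5): 
    im=cv2.cvtColor(f["image"],cv2.COLOR_RGB2BGR); cv2.imwrite("pics/"+n,cv2.resize(im,None,fx=s,fy=s) if s!=1 else im)
def pt(f,c,r,T=None,w=2):
    p=f["range_z"][int(r)-w:int(r)+w+1,int(c)-w:int(c)+w+1]; p=p[p>0]; z=np.median(p)
    q=np.array([(c-f["cx"])/f["fx"]*z,(r-f["cy"])/f["fy"]*z,z,1]); return ((f["extrinsics"] if T is None else T)@q)[:3]
def proj(f,P):
    q=np.linalg.inv(f["extrinsics"])@np.r_[P,1]; return f["fx"]*q[0]/q[2]+f["cx"],f["fy"]*q[1]/q[2]+f["cy"]
E
python3 - <<'E'
from h import *
o=get_obs(); print(o)
for n in ["scene","side"]:
    f=grab_frame(n); save(f,n+"1.png"); print(n,f["extrinsics"].round(2).tolist(),f["fx"])
    for t in ["stand","vial","thumb_pad","strap_hinge","strap_tip","foot_grip","tape","wrench","nut","vblock","hammer","oil","jar","bubble"]:
        r=find_in(t,f)
        for d in r[:2]: print(t,round(d["score"],2),np.round(d["centre"]).tolist(),pt(f,*d["centre"]).round(0).tolist())
E
```

```text
pics
{'t': 0.0, 'joint_pos': array([ 1.24289670e+00,  8.79855944e-02,  1.37229977e+00, -1.71874051e-05,
        1.68362014e+00, -1.03105962e-01]), 'joint_velocities': array([-0.00176193,  0.00041022,  0.00148674, -0.00033677,  0.0021326 ,
        0.00144837]), 'tau': array([ 2.41755315e-04, -3.51863515e+01, -3.13275862e+01, -2.10449602e-04,
        1.07753425e-02,  3.00870965e-05]), 'tool_pos': array([122.44348802, 535.6666237 , 230.09933867]), 'tcp_rot': array([-2.38945398e-04,  1.12161204e-01,  9.93689351e-01, -1.13150063e-03]), 'contact_force': array([ 0.20123192,  0.63824196, -0.14487723]), 'moment': array([-0.0527901 , -0.03347322, -0.00536704]), 'width': 85.27071698031396}
scene [[-0.83, 0.39, -0.39, 1047.89], [0.55, 0.61, -0.56, 689.22], [0.02, -0.68, -0.73, 978.28], [0.0, 0.0, 0.0, 1.0]] 479.4410523405308
stand 0.81 [268.0, 223.0] [590.0, 91.0, 74.0]
vial 0.81 [267.0, 207.0] [560.0, 45.0, 70.0]
thumb_pad 0.95 [263.0, 209.0] [570.0, 43.0, 68.0]
thumb_pad 0.57 [374.0, 288.0] [520.0, 383.0, 107.0]
strap_tip 0.62 [293.0, 205.0] [459.0, 30.0, 3.0]
foot_grip 0.54 [308.0, 248.0] [55
[... 445 characters left out ...]
 0.0, 1.0]] 446.5464491116467
stand 0.83 [251.0, 210.0] [542.0, -2.0, 47.0]
thumb_pad 0.63 [232.0, 168.0] [538.0, 182.0, 84.0]
thumb_pad 0.58 [260.0, 204.0] [563.0, -9.0, 67.0]
strap_hinge 0.58 [237.0, 172.0] [553.0, 186.0, 68.0]
strap_tip 0.66 [241.0, 169.0] [543.0, 99.0, 119.0]
tape 0.74 [309.0, 211.0] [716.0, 19.0, 2.0]
tape 0.71 [240.0, 172.0] [539.0, 98.0, 110.0]
wrench 0.75 [253.0, 349.0] [422.0, -434.0, 36.0]
wrench 0.69 [219.0, 228.0] [457.0, 6.0, 5.0]
vblock 0.72 [254.0, 345.0] [424.0, -433.0, 42.0]
hammer 0.63 [268.0, 161.0] [696.0, 333.0, 22.0]
oil 0.61 [206.0, 156.0] [490.0, 344.0, 60.0]
jar 0.57 [346.0, 304.0] [607.0, -410.0, 68.0]
bubble 0.48 [259.0, 205.0] [556.0, -27.0, 75.0]
```

View pics/scene1.png

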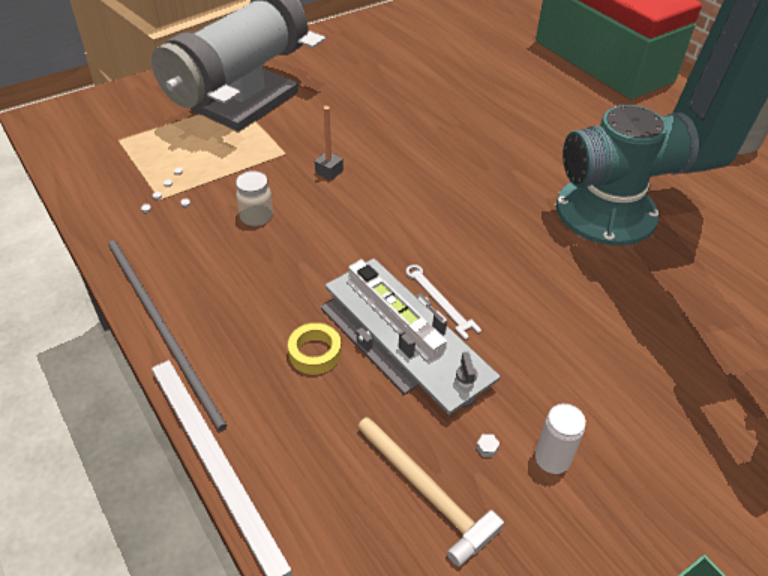

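View pics/side1.png

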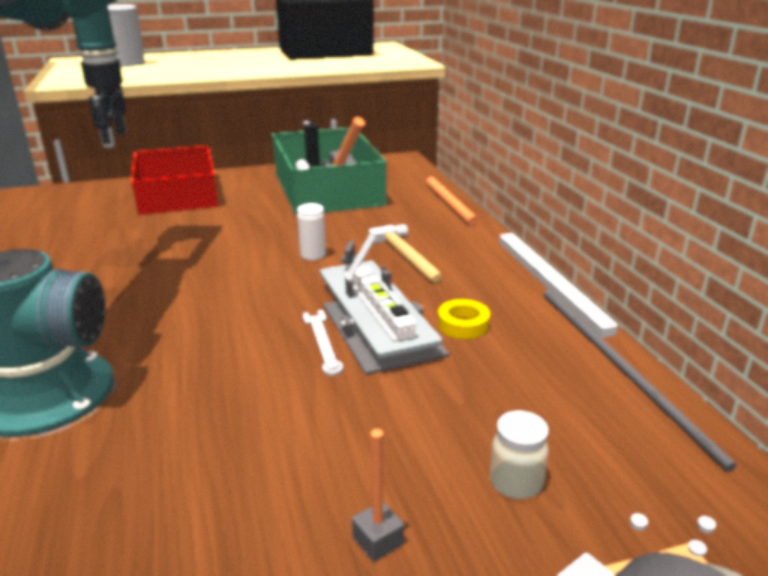

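Run:
```python
from h import *
for n,c in [("scene",(230,150,100,130)),("side",(210,140,100,100))]:
    f=grab_frame(n); x,y,w,h=c
    f2=dict(image=f["image"][y:y+h,x:x+w]); save(f2,n+"c.png",6 if n=="side" else 4.6)
```

```text
(no output)
```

View pics/scenec.png

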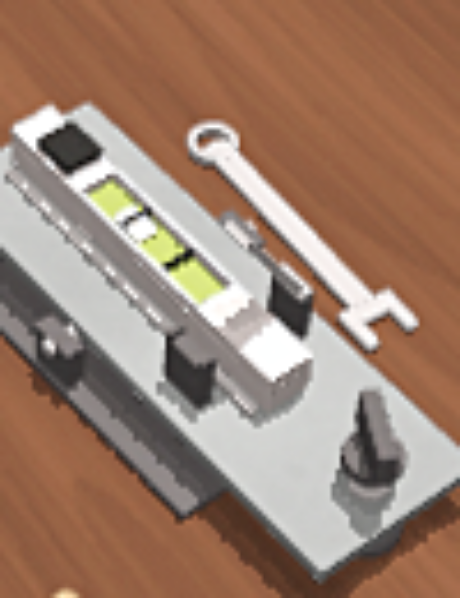

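View pics/sidec.png

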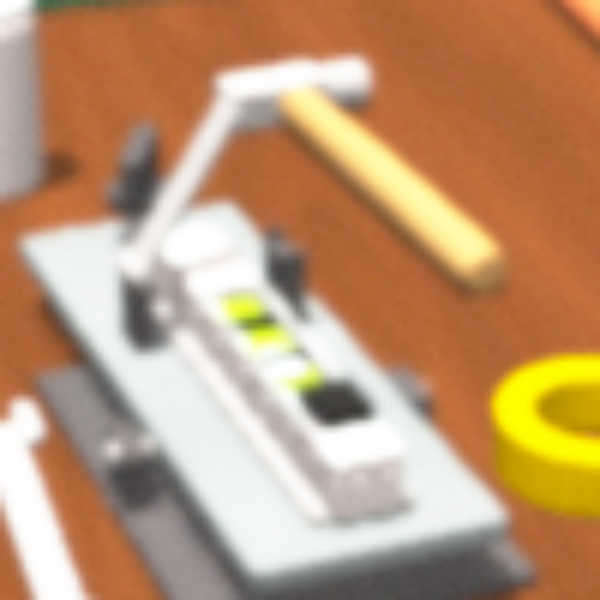

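```bash
cat >> h.py <<'E'
def cloud(f,T=None):
    z=f["range_z"]; r,c=np.mgrid[:z.shape[0],:z.shape[1]]
    q=np.stack([(c-f["cx"])/f["fx"]*z,(r-f["cy"])/f["fy"]*z,z,np.ones_like(z)],-1)
    P=(q@(f["extrinsics"] if T is None else T).T)[...,:3]; P[z<=0]=np.nan; return P
E
python3 - <<'E'
from h import *
for n in ["scene","side"]:
    f=grab_frame(n); P=cloud(f)
    m=(P[...,2]>25)&(P[...,2]<58)&(abs(P[...,0]-560)<150)&(abs(P[...,1]-90)<230)
    k,lab,st,ce=cv2.connectedComponentsWithStats(m.astype(np.uint8)); i=1+np.argmax(st[1:,4])
    Q=P[lab==i]; 
    A=np.c_[Q[:,:2],np.ones(len(Q))]
    w=np.ones(len(Q),bool)
    for _ in range(6):
        s=np.linalg.lstsq(A[w],Q[w,2],rcond=None)[0]; w=abs(A@s-Q[:,2])<3
    print(n,len(Q),w.sum(),"plane",s)
    print(cv2.minAreaRect(Q[w][:,:2].astype(np.float32)))
    # above plane points
    m=(P[...,2]>58)&(abs(P[...,0]-560)<130)&(abs(P[...,1]-90)<200)
    R=P[m]; 
    for lo,hi in [(58,72),(72,80),(80,90),(90,100),(100,120),(120,160)]:
        S=R[(R[:,2]>lo)&(R[:,2]<=hi)]
        print(lo,len(S),S.mean(0).round(0) if len(S) else '',S.min(0).round() if len(S) else '',S.max(0).round() if len(S) else '')
E
```

```text
scene 3403 2421 plane [ 2.15726075e-03 -2.60714850e-02  4.17304874e+01]
((562.7626953125, 64.82720184326172), (132.94398498535156, 336.72589111328125), 5.136072158813477)
58 692 [560.  70.  67.] [511. -88.  58.] [595. 227.  72.]
72 545 [560.  51.  75.] [513. -89.  72.] [595. 229.  80.]
80 176 [558.  48.  85.] [515. -79.  80.] [593. 227.  90.]
90 52 [544. 196.  92.] [524. 106.  90.] [558. 227.  99.]
100 10 [537. 107. 111.] [532.  98. 103.] [544. 110. 117.]
120 29 [558. 107. 143.] [543.  94. 121.] [566. 114. 154.]
side 1936 1319 plane [ 3.86203655e-03 -2.46701400e-02  4.06998242e+01]
((549.2958374023438, 58.97904968261719), (129.32037353515625, 340.019775390625), 3.914616584777832)
58 439 [555.  40.  66.] [512. -95.  58.] [596. 217.  72.]
72 360 [559.  27.  75.] [512. -96.  72.] [594. 212.  80.]
80 139 [554.  15.  85.] [513. -88.  80.] [594. 222.  90.]
90 40 [535. 146.  93.] [522.  87.  90.] [554. 223.  98.]
100 39 [538.  95. 110.] [530.  85. 100.] [551. 108. 119.]
120 62 [554.  97. 136.] [542.  88. 120.] [565. 108. 152.]
```

step_arm --motion '[255,-4.8,-3.3,-1.2,0,255,-4.8,-3.3,-1.2,0,255,-4.8,-3.3,-1.2,0,255,-4.8,-3.3,-1.2,0,255,-4.8,-3.3,-1.2,0]'

```text
t: 2.33
tool_pos: [320.7, 320.3, 291.9]
tcp_rot: [0.0, 0.112, 0.994, 0.0]
contact_force: [0.4, -0.2, -0.5]
width: -0.2
```

step_arm --motion '[255,-4.8,-3.3,-1.2,0,255,-4.8,-3.3,-1.2,0,255,-4.8,-3.3,-1.2,0,255,-4.8,-3.3,-1.2,0,255,-4.8,-3.3,-1.2,0]'

```text
t: 2.95
tool_pos: [518.0, 105.9, 351.9]
tcp_rot: [0.0, 0.112, 0.994, 0.0]
contact_force: [0.1, 0.0, 0.1]
width: -0.1
```

step_arm --motion '[255,-4.0,-2.8,0,0,255,0,0,0,-0.16,255,0,0,0,-0.16,255,0,0,0,0]'

```text
t: 3.45
tool_pos: [549.9, 71.0, 351.2]
tcp_rot: [-0.0, -0.046, 0.999, 0.0]
contact_force: [-0.7, 0.5, 0.3]
width: -0.4
```

```bash
cat >> h.py <<'E'
from scipy.spatial.transform import Rotation as Ro
def Tw(o):
    T=np.eye(4); T[:3,:3]=Ro.from_quat(np.roll(o["tcp_rot"],-1)).as_matrix(); T[:3,3]=o["tool_pos"]; return T
def wrist():
    T=Tw(get_obs()); f=grab_frame("wrist"); f["extrinsics"]=T@f["tool_from_camera"]; return f
E
python3 - <<'E'
from h import *
print(get_obs())
f=wrist(); save(f,"w1.png"); print(f["tool_from_camera"].round(2).tolist(),f["fx"])
for t in ["vial","thumb_pad","strap_hinge","strap_tip","foot_grip","bubble","strap","level"]:
    for d in find_in(t,f)[:2]: print(t,round(d["score"],2),np.round(d["centre"]).tolist(),pt(f,*d["centre"]).round(0).tolist())
E
```

```text
{'t': 3.45, 'joint_pos': array([ 2.61437441e-02,  1.06154759e-01,  1.11439222e+00,  1.19864806e-04,
        1.92120061e+00, -1.63754654e+00]), 'joint_velocities': array([ 0.00905018, -0.00633885,  0.00183358,  0.00061322, -0.00053776,
        0.04317934]), 'tau': array([-1.88137433e-01, -3.55345094e+01, -3.10713601e+01, -8.33707658e-03,
       -5.95390506e-03, -3.23445154e-01]), 'tool_pos': array([549.86382473,  71.03470247, 351.18369413]), 'tcp_rot': array([-7.63120568e-05, -4.64508260e-02,  9.98920573e-01,  5.78533434e-05]), 'contact_force': array([-0.67943538,  0.50582272,  0.30321057]), 'moment': array([ 0.04331675, -0.00398231,  0.00511757]), 'width': -0.3633812417058986}
[[0.0, -0.95, -0.3, 75.23], [1.0, 0.0, 0.0, 0.1], [0.0, -0.3, 0.95, -143.15], [0.0, 0.0, 0.0, 1.0]] 313.57193979297716
vial 0.58 [216.0, 154.0] [557.0, 20.0, 70.0]
vial 0.2 [276.0, 155.0] [541.0, 97.0, 119.0]
thumb_pad 0.57 [218.0, 152.0] [555.0, 23.0, 68.0]
strap_hinge 0.82 [275.0, 155.0] [541.0, 97.0, 119.0]
strap_tip 0.94 [277.0, 154.0] [540.0, 99.0, 118.0]
foot_grip 0.82 [349.0, 155.0] [537.0, 194.0, 92.0]
foot_grip 0.73 [277.0, 154.0] [540.0, 99.0, 118.0]
bubble 0.71 [207.0, 156.0] [560.0, 8.0, 73.0]
strap 0.57 [280.0, 154.0] [541.0, 102.0, 118.0]
strap 0.47 [221.0, 70.0] [445.0, 14.0, 8.0]
level 0.64 [220.0, 155.0] [557.0, 25.0, 67.0]
```

View pics/w1.png

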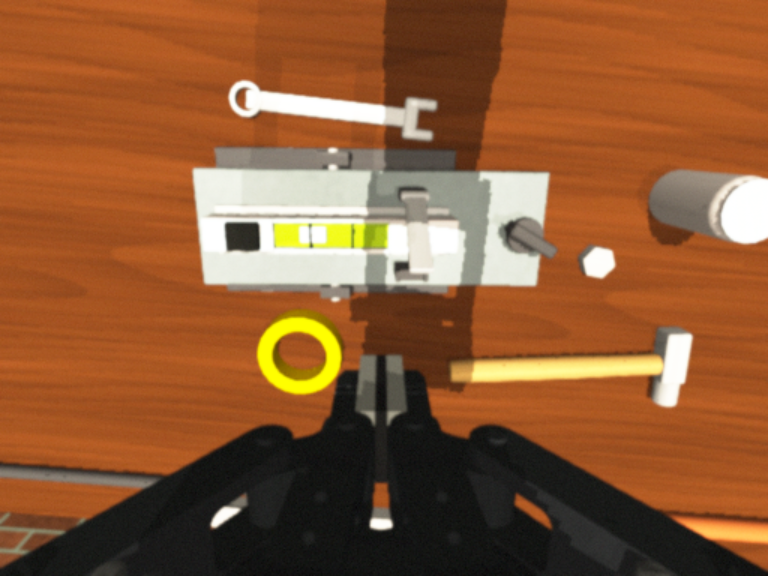

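Run:
```python
from h import *
f=wrist(); P=cloud(f)
im=f["image"]; save(dict(image=im[100:200,120:380]),"w1c.png",3)
def box(c0,c1,r0,r1,lo,hi,nm):
    Q=P[r0:r1,c0:c1].reshape(-1,3); Q=Q[(Q[:,2]>lo)&(Q[:,2]<hi)]
    print(nm,len(Q),Q.mean(0).round(1),cv2.minAreaRect(Q[:,:2].astype(np.float32)))
    return Q
box(125,372,105,200,30,58,"plate")
box(335,375,140,175,80,110,"bar")
box(145,178,142,172,74,100,"pad")
s=box(262,295,122,190,72,200,"strap")
print(np.array(sorted(s.tolist(),key=lambda a:a[0]))[::12].round(0).tolist())
box(140,310,140,172,60,74,"level")
# plate edges along col at row
```

```text
plate 12590 [549.9  64.4  41.7] ((559.5230102539062, 63.39762878417969), (140.67739868164062, 335.1427917480469), 5.21245813369751)
bar 325 [543.  202.6  90.6] ((543.760498046875, 204.04269409179688), (45.447166442871094, 11.985401153564453), 64.83396911621094)
pad 727 [563.1 -50.6  82.8] ((564.3994140625, -52.3447265625), (29.3173885345459, 44.385440826416016), 4.213684558868408)
strap 1372 [547.8 101.2 101. ] ((552.1765747070312, 105.25271606445312), (82.06163787841797, 44.04738998413086), 6.180818557739258)
[[511.0, 109.0, 78.0], [512.0, 106.0, 82.0], [513.0, 87.0, 79.0], [514.0, 104.0, 82.0], [514.0, 108.0, 84.0], [515.0, 88.0, 81.0], [516.0, 107.0, 82.0], [517.0, 99.0, 81.0], [517.0, 103.0, 84.0], [518.0, 105.0, 86.0], [519.0, 89.0, 83.0], [519.0, 91.0, 86.0], [520.0, 88.0, 82.0], [521.0, 98.0, 89.0], [522.0, 88.0, 79.0], [523.0, 103.0, 93.0], [524.0, 105.0, 94.0], [525.0, 94.0, 95.0], [526.0, 106.0, 97.0], [526.0, 98.0, 97.0], [527.0, 99.0, 99.0], [528.0, 90.0, 98.0], [529.0, 103.0, 102.0], [530.0, 95.0, 101.0], [531.0, 95.0, 103.0], [531.0, 108.0, 107.0], [532.0, 100.0, 107.0]
[... 1377 characters left out ...]
 [560.0, 94.0, 73.0], [560.0, 98.0, 147.0], [561.0, 107.0, 151.0], [561.0, 110.0, 153.0], [562.0, 119.0, 74.0], [562.0, 98.0, 150.0], [563.0, 98.0, 153.0], [563.0, 108.0, 152.0], [564.0, 105.0, 150.0], [564.0, 97.0, 151.0], [565.0, 91.0, 73.0], [565.0, 97.0, 74.0], [566.0, 87.0, 75.0], [568.0, 86.0, 73.0], [584.0, 92.0, 78.0], [585.0, 91.0, 81.0], [586.0, 112.0, 75.0], [587.0, 104.0, 74.0], [588.0, 98.0, 73.0], [589.0, 102.0, 74.0], [590.0, 104.0, 76.0], [590.0, 98.0, 75.0], [591.0, 108.0, 74.0], [592.0, 118.0, 78.0], [593.0, 108.0, 74.0], [594.0, 93.0, 75.0]]
level 2089 [555.6  48.7  69.3] ((558.0140380859375, 28.634140014648438), (29.888202667236328, 225.6716766357422), 4.6424479484558105)
```

View pics/w1c.png

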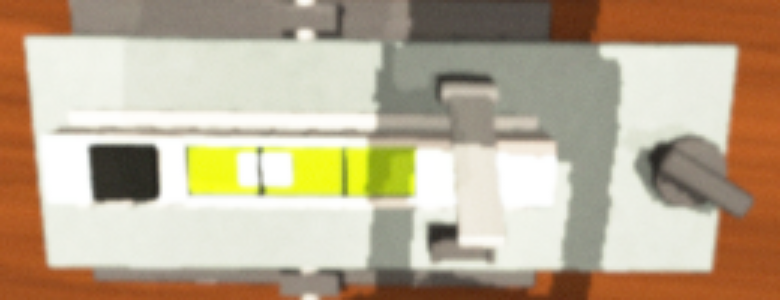

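step_arm --motion '[255,0.1,1.0,6.0,0,255,0.1,1.0,6.0,0,255,0,1.0,6.0,0,255,0,0,1.0,0,255,0,0,1.0,0]'

```text
t: 4.58
tool_pos: [546.3, 100.8, 153.2]
tcp_rot: [0.002, -0.048, 0.999, -0.0]
contact_force: [1.7, -0.3, 1.3]
width: 0.1
```

step_arm --motion '[255,-0.5,0,0.9,0,255,-0.5,-0.1,0.9,0,255,-0.5,0,0.9,0,255,-0.5,-0.1,0.9,0,255,-0.5,0,0.9,0]'

```text
t: 5.2
tool_pos: [570.5, 101.2, 105.8]
tcp_rot: [0.0, -0.047, 0.999, -0.0]
contact_force: [0.2, -1.4, 0.6]
width: 0.0
```

Run:
```python
from h import *
f=grab_frame("side"); save(dict(image=f["image"][120:240,180:340]),"s2.png",4.5)
f=wrist(); save(f,"w2.png")
```

```text
(no output)
```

View pics/s2.png

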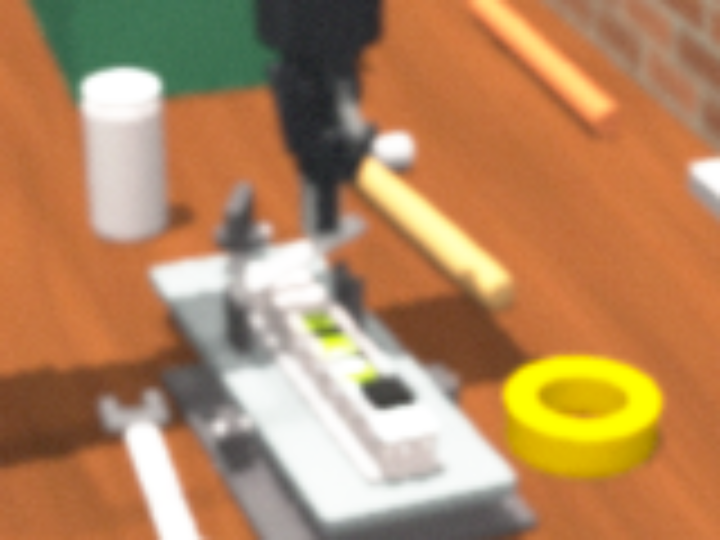

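View pics/w2.png

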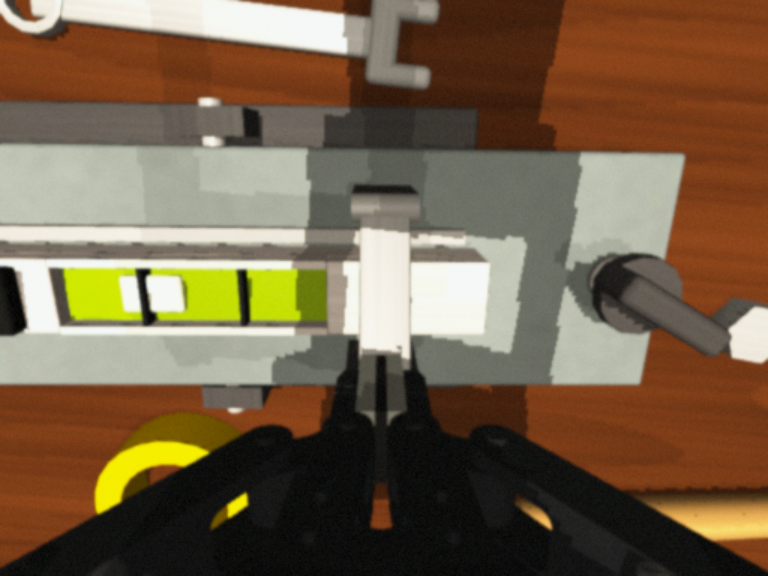

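The strap is following the finger, nearly flat (wrist picture columns 355–410), and the fingers are centred on it. Going on.

step_arm --motion '[255,-0.3,0,0.8,0,255,-0.3,0,0.6,0,255,-0.2,0,0.5,0,255,0,0,0.3,0]'

```text
t: 5.8
tool_pos: [578.2, 102.2, 84.0]
tcp_rot: [0.0, -0.048, 0.999, 0.0]
contact_force: [-0.0, -0.1, 0.9]
width: -0.0
```

step_arm --motion '[255,0,0,0.2,0,255,0,0,0.1,0,255,0,0,0,0]'

```text
t: 6.18
tool_pos: [577.9, 102.1, 81.4]
tcp_rot: [0.0, -0.048, 0.999, 0.0]
contact_force: [-0.3, -0.1, 0.6]
width: 0.4
```

step_arm --motion '[255,0,0,0.1,0,255,0,0,0,0]'

```text
t: 6.42
tool_pos: [577.9, 102.1, 80.3]
tcp_rot: [0.0, -0.048, 0.999, 0.0]
contact_force: [-0.3, -0.1, 0.3]
width: 0.0
```

step_arm --motion '[255,0,0,0.1,0,255,0,0,0,0]'

```text
t: 6.68
tool_pos: [578.0, 102.1, 79.7]
tcp_rot: [0.0, -0.048, 0.999, 0.0]
contact_force: [-0.7, -0.5, 2.9]
width: -0.1
```

step_arm --motion '[255,0,0,0.1,0,255,0,0,0,0]'

```text
t: 6.92
tool_pos: [578.1, 102.1, 79.6]
tcp_rot: [0.0, -0.048, 0.999, -0.0]
contact_force: [-2.0, 0.4, 7.0]
width: 0.4
```

step_arm --motion '[255,0,0,0.05,0,255,0,0,0,0]'

```text
t: 7.18
tool_pos: [578.1, 102.1, 79.5]
tcp_rot: [0.0, -0.048, 0.999, -0.0]
contact_force: [-1.8, 0.1, 7.3]
width: 0.2
```

step_arm --motion '[255,0,0,-2,0,100,0,0,-5,0,100,0,0,-5,0,100,0,0,-3,0,100,0,0,0,0]'

```text
t: 7.8
tool_pos: [579.3, 102.2, 231.2]
tcp_rot: [0.003, -0.048, 0.999, 0.0]
contact_force: [0.1, -0.5, 0.2]
width: 51.7
```

Run:
```python
from h import *
print(get_obs()["tool_pos"],get_obs()["width"])
f=wrist(); save(f,"w3.png"); P=cloud(f)
def box(c0,c1,r0,r1,lo,hi,nm):
    Q=P[r0:r1,c0:c1].reshape(-1,3); Q=Q[(Q[:,2]>lo)&(Q[:,2]<hi)]
    print(nm,len(Q),Q.mean(0).round(1),cv2.minAreaRect(Q[:,:2].astype(np.float32)))
    return Q
m=(P[...,2]>83)&(P[...,2]<100)&(P[...,1]>160)&(P[...,1]<250)&(P[...,0]>500)&(P[...,0]<590)
print(P[m].mean(0),cv2.minAreaRect(P[m][:,:2].astype(np.float32)))
f=grab_frame("side"); save(dict(image=f["image"][120:240,180:340]),"s3.png",4.5)
```

```text
[579.33698476 102.24366116 231.1860982 ] 51.73999258733424
[543.54674438 203.08039565  90.79869824] ((543.9808349609375, 204.1338348388672), (45.4848518371582, 11.95122241973877), 64.9129409790039)
```

View pics/w3.png

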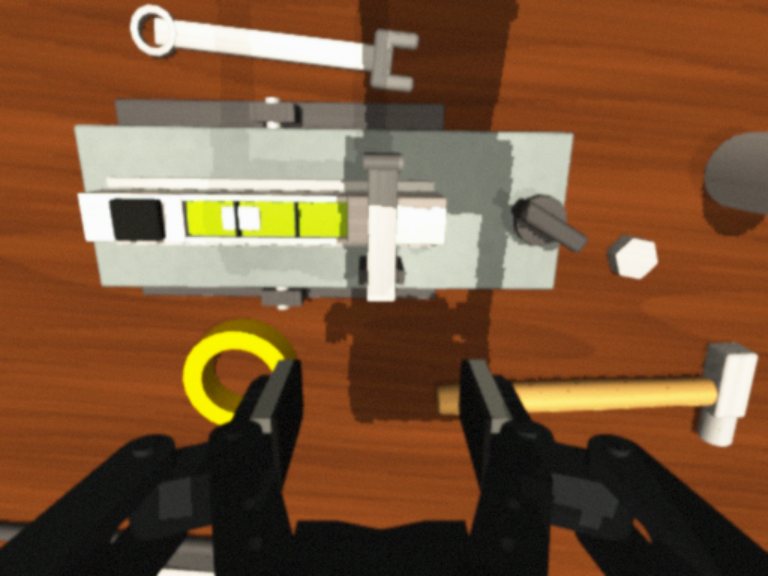

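View pics/s3.png

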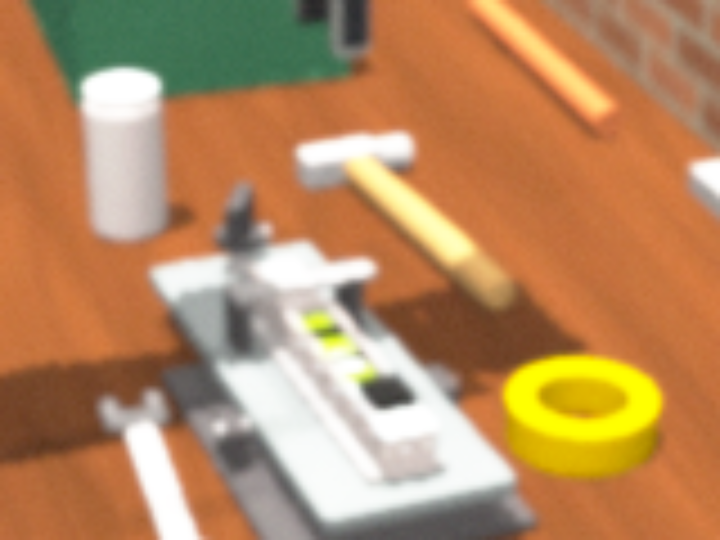

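step_arm --motion '[100,1.3,5.2,0,0,100,1.2,5.3,0,0,100,0,0,1,-0.173,100,0,0,1,-0.173,100,0,0,2,-0.173]'

```text
t: 8.52
tool_pos: [542.2, 204.4, 185.3]
tcp_rot: [-0.001, -0.305, 0.952, 0.0]
contact_force: [0.4, -0.2, -0.3]
width: 51.9
```

step_arm --motion '[100,0,0,2,-0.173,100,0,0,2,-0.173,100,0,0,2,-0.173,100,0,0,0,0]'

```text
t: 9.02
tool_pos: [540.3, 203.5, 123.0]
tcp_rot: [-0.004, -0.536, 0.844, 0.001]
contact_force: [1.0, -0.2, -0.2]
width: 51.8
```

Run:
```python
from h import *
o=get_obs();print(o["tool_pos"],o["width"],o["joint_pos"].round(2)); T=Tw(o); print(np.degrees(np.arctan2(T[1,1],T[0,1])))
f=wrist(); save(f,"w4.png",1)
```

```text
[540.26562413 203.47971333 122.97899833] 51.81336189099057 [ 0.26  0.2   1.46  0.    1.49 -2.44]
154.8096731620386
```

View pics/w4.png

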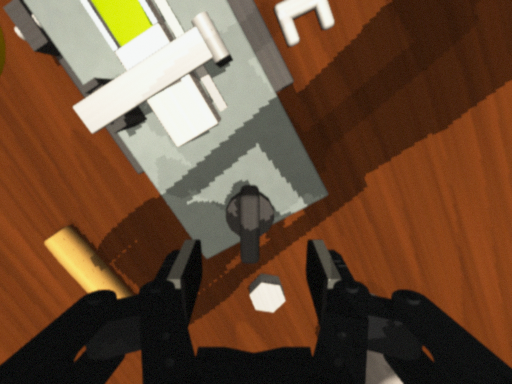

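step_arm --motion '[100,-0.2,-0.3,2,0,100,0,0,2,0,100,0,0,1.1,0,100,0,0,0,0]'

```text
t: 9.57
tool_pos: [545.9, 204.6, 75.4]
tcp_rot: [-0.001, -0.537, 0.844, 0.0]
contact_force: [1.0, -0.3, 0.7]
width: 51.9
```

step_arm --grip_force 40 --motion '[200,0,0,0,0,255,0,0,0,0,255,0,0,0,0,255,0,0,0,0,255,0,0,0,0]'

```text
t: 10.2
tool_pos: [544.5, 206.4, 78.2]
tcp_rot: [-0.001, -0.537, 0.844, 0.002]
contact_force: [-7.6, 2.6, 5.8]
width: 10.7
```

step_arm --motion '[255,0,0.1,-0.2,0,255,0,0,0,0.1,255,0,0,0,0.15,255,0,0,0,0.15]'

```text
t: 10.7
tool_pos: [544.9, 206.0, 78.2]
tcp_rot: [-0.001, -0.357, 0.934, 0.001]
contact_force: [-1.9, 2.2, -3.2]
width: 10.7
```

step_arm --motion '[255,0,0,0,0.15,255,0,0,0,0.15,255,0,0,0,0.15,255,0,0,0,0.15,255,0,0,0,0]'

```text
t: 11.32
tool_pos: [545.3, 205.1, 78.3]
tcp_rot: [-0.001, -0.067, 0.998, -0.0]
contact_force: [-1.3, -0.2, -3.7]
width: 10.6
```

```bash
cat > bub.py <<'E'
from h import *
import sys
o=get_obs();T=Tw(o); print(o["tool_pos"],o["contact_force"].round(1),np.degrees(np.arctan2(T[1,1],T[0,1])),o["joint_pos"].round(2))
f=wrist(); save(f,sys.argv[1]+"w.png",1)
g=grab_frame("scene"); save(dict(image=g["image"][165:245,235:325]),sys.argv[1]+"s.png",7)
E
python3 bub.py b1
```

```text
[545.31638763 205.05705949  78.25754713] [-1.3 -0.2 -3.7] 97.71374387474579 [ 0.26  0.24  1.51 -0.    1.4  -1.44]
```

View pics/b1w.png

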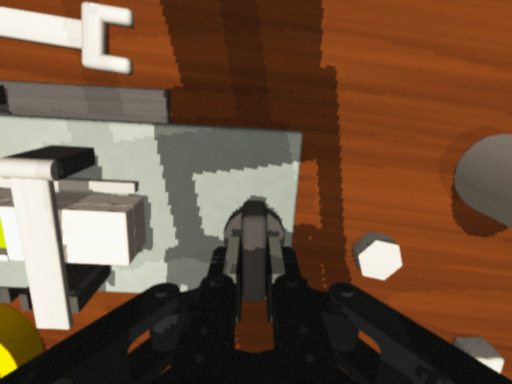

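View pics/b1s.png

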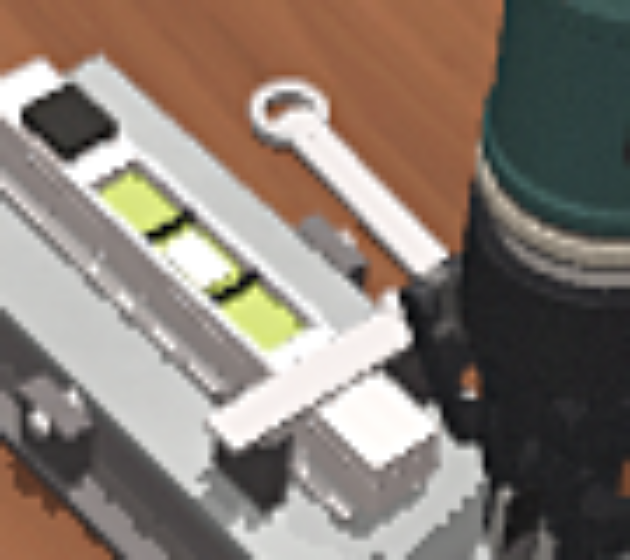

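Lines at about (170,228) and (235,287), bubble about (200,255): close to midway, slightly towards the pad. A touch more, then release and look from above.

step_arm --motion '[255,0,0,0,0.06,255,0,0,0,0,255,0,0,0,0]'

```text
t: 11.8
tool_pos: [545.3, 205.0, 78.3]
tcp_rot: [-0.001, -0.037, 0.999, -0.0]
contact_force: [-0.9, 0.1, -5.4]
width: 10.8
```

step_arm --motion '[100,0,0,0,0,100,0,0,0,0,100,0,0,0,0,100,0,0,-5,0,100,0,0,-5,0]'

```text
t: 12.42
tool_pos: [545.5, 205.1, 179.7]
tcp_rot: [-0.0, -0.037, 0.999, -0.0]
contact_force: [0.8, -0.3, 0.9]
width: 51.6
```

step_arm --motion '[255,-0.7,-5.9,0.7,0,255,-0.7,-6.0,0.7,0,255,-0.8,-6.0,0.6,0,255,0,0,0,0,255,0,0,0,0]'

```text
t: 13.05
tool_pos: [580.9, 28.3, 159.2]
tcp_rot: [0.0, -0.036, 0.999, 0.0]
contact_force: [-0.4, 1.1, 0.1]
width: 0.1
```

```bash
cat > bub2.py <<'E'
from h import *
import sys
o=get_obs();T=Tw(o); print(o["tool_pos"],o["contact_force"].round(1),np.degrees(np.arctan2(T[1,1],T[0,1])),o["joint_pos"].round(2))
f=wrist(); save(f,sys.argv[1]+".png",1.5); np.save("f.npy",f,allow_pickle=True)
for t in ["bubble","vial","thumb_pad"]:
    for d in find_in(t,f)[:1]: print(t,round(d["score"],2),np.round(d["centre"],1).tolist(),pt(f,*d["centre"]).round(1).tolist())
E
python3 bub2.py c1
```

```text
[580.91783622  28.3180411  159.17496745] [-0.4  1.1  0.1] 94.15581245195678 [-0.05  0.18  1.41  0.    1.55 -1.69]
bubble 0.81 [253.7, 166.4] [557.2, 26.9, 71.5]
vial 0.9 [231.4, 167.1] [559.9, 10.0, 67.5]
thumb_pad 0.96 [232.3, 166.3] [559.2, 10.6, 67.4]
```

View pics/c1.png

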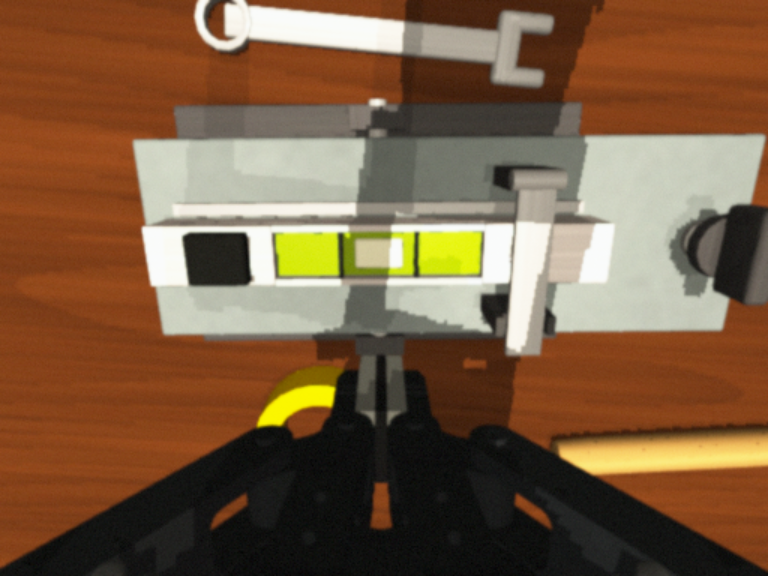

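```bash
cat > prof.py <<'E'
import numpy as np,cv2,sys
f=np.load("f.npy",allow_pickle=True).item(); r=int(sys.argv[1]);a,b=int(sys.argv[2]),int(sys.argv[3])
im=f["image"].astype(float)
p=im[r-4:r+5,a:b].mean(0)
for c in range(a,b): print(c,p[c-a].round().astype(int).tolist(),end=" ")
E
python3 prof.py 168 222 284
```

```text
222 [219, 236, 19] 223 [218, 236, 16] 224 [202, 226, 24] 225 [137, 155, 35] 226 [71, 76, 40] 227 [46, 45, 35] 228 [57, 64, 21] 229 [98, 113, 13] 230 [114, 131, 14] 231 [116, 134, 15] 232 [116, 135, 14] 233 [116, 134, 13] 234 [116, 135, 14] 235 [118, 134, 26] 236 [139, 144, 73] 237 [181, 175, 128] 238 [206, 196, 154] 239 [212, 201, 160] 240 [212, 202, 161] 241 [211, 202, 159] 242 [212, 202, 160] 243 [212, 203, 161] 244 [211, 201, 159] 245 [210, 201, 159] 246 [211, 201, 160] 247 [210, 200, 158] 248 [210, 201, 159] 249 [211, 201, 160] 250 [212, 201, 160] 251 [210, 201, 160] 252 [211, 201, 160] 253 [210, 201, 160] 254 [211, 201, 159] 255 [209, 199, 158] 256 [210, 201, 160] 257 [211, 201, 159] 258 [211, 201, 161] 259 [224, 219, 190] 260 [243, 243, 237] 261 [249, 251, 249] 262 [250, 251, 250] 263 [250, 251, 250] 264 [250, 251, 250] 265 [250, 251, 250] 266 [250, 251, 248] 267 [246, 247, 229] 268 [224, 231, 140] 269 [211, 230, 48] 270 [213, 234, 15] 271 [216, 235, 16] 272 [214, 235, 9] 273 [214, 235, 13] 274 [206, 229, 15] 275 [165, 189, 17] 276 [92, 106, 25] 277 [51, 53, 34] 278 [89, 97, 38] 279 [170, 192, 31] 280 [221, 238, 23] 281 [231, 244, 21] 282 [233, 245, 19] 283 [232, 246, 19]
```

Lines at columns 227.0 and 277.0, bubble from 236.6 to 268.2: bubble is +0.3 mm off midway. Now the pad.

Run:
```python
from h import *
f=np.load("f.npy",allow_pickle=True).item(); P=cloud(f)
m=np.zeros(P.shape[:2],bool); m[150:195,118:170]=1
m&=(P[...,2]>78); Q=P[m]; print(len(Q),Q.mean(0),cv2.minAreaRect(Q[:,:2].astype(np.float32)),Q[:,2].max(),np.percentile(Q[:,2],[10,50,90]))
# top only
d=f["image"].sum(-1)<150; m&=d; Q=P[m&(P[...,2]>82)]; print(len(Q),Q.mean(0),cv2.minAreaRect(Q[:,:2].astype(np.float32)))
```

```text
1557 [563.95443006 -51.20714704  84.02973035] ((565.0215454101562, -51.869102478027344), (26.309843063354492, 30.350622177124023), 4.993032932281494) 86.49092495083772 [82.86037597 84.28248131 85.17258323]
1342 [564.37697841 -50.92120673  84.37472129] ((564.7450561523438, -51.21891403198242), (24.6512451171875, 28.677337646484375), 4.0936737060546875)
```

step_arm --motion '[255,1.1,-3.9,0,0,255,1.1,-3.9,0,0,255,0,0,4,0,255,0,0,2.6,0,255,0,0,0,0]'

```text
t: 13.88
tool_pos: [562.6, -49.8, 90.3]
tcp_rot: [-0.003, -0.037, 0.999, 0.001]
contact_force: [0.8, 0.6, 0.1]
width: -0.2
```

step_arm --motion '[255,0,0,0.3,0,255,0,0,0.3,0,255,0,0,0,0]'

```text
t: 14.25
tool_pos: [565.0, -50.9, 87.6]
tcp_rot: [0.001, -0.037, 0.999, -0.0]
contact_force: [-0.0, -0.1, -0.4]
width: -0.1
```

step_arm --motion '[255,0,0,0.3,0,255,0,0,0,0]'

```text
t: 14.5
tool_pos: [564.8, -51.1, 84.1]
tcp_rot: [0.0, -0.037, 0.999, -0.0]
contact_force: [-1.1, -0.3, -0.1]
width: -0.2
```

step_arm --motion '[255,0,0,0.2,0,255,0,0,0,0]'

```text
t: 14.75
tool_pos: [564.8, -51.2, 82.6]
tcp_rot: [0.0, -0.037, 0.999, -0.0]
contact_force: [-1.5, 0.3, 4.3]
width: -0.1
```

step_arm --motion '[255,0,0,0.2,0,255,0,0,0,0]'

```text
t: 15.0
tool_pos: [564.8, -51.2, 81.0]
tcp_rot: [0.001, -0.037, 0.999, -0.0]
contact_force: [-2.8, -0.7, 6.9]
width: 0.1
```

step_arm --motion '[255,0,0,0.2,0,255,0,0,0,0]'

```text
t: 15.25
tool_pos: [564.8, -51.2, 79.6]
tcp_rot: [0.001, -0.037, 0.999, -0.0]
contact_force: [-3.3, 1.0, 9.6]
width: 0.1
```

step_arm --motion '[255,0,0,0.1,0,255,0,0,0,0]'

```text
t: 15.5
tool_pos: [564.8, -51.2, 79.0]
tcp_rot: [0.001, -0.037, 0.999, -0.0]
contact_force: [-3.8, 0.7, 10.3]
width: -0.1
```

step_arm --motion '[255,0,0,0.1,0,255,0,0,0,0]'

```text
t: 15.75
tool_pos: [564.8, -51.2, 79.0]
tcp_rot: [0.001, -0.037, 0.999, -0.0]
contact_force: [-5.8, 2.0, 14.5]
width: -0.0
```

```bash
python3 bub2.py d1
python3 - <<'E'
from h import *
g=grab_frame("scene"); save(dict(image=g["image"][165:265,225:345]),"d1s.png",6)
print(get_obs()["contact_force"])
E
```

```text
[564.82029336 -51.18166674  78.95937852] [-5.8  2.  14.5] 94.19805855055941 [-0.19  0.2   1.55 -0.    1.39 -1.83]
bubble 0.78 [397.1, 239.8] [557.0, 24.2, 71.7]
vial 0.67 [350.4, 230.2] [557.2, 2.1, 62.6]
thumb_pad 0.59 [350.9, 230.0] [557.1, 2.4, 62.6]
[-5.15188799  2.20264434 14.34439327]
```

View pics/d1.png

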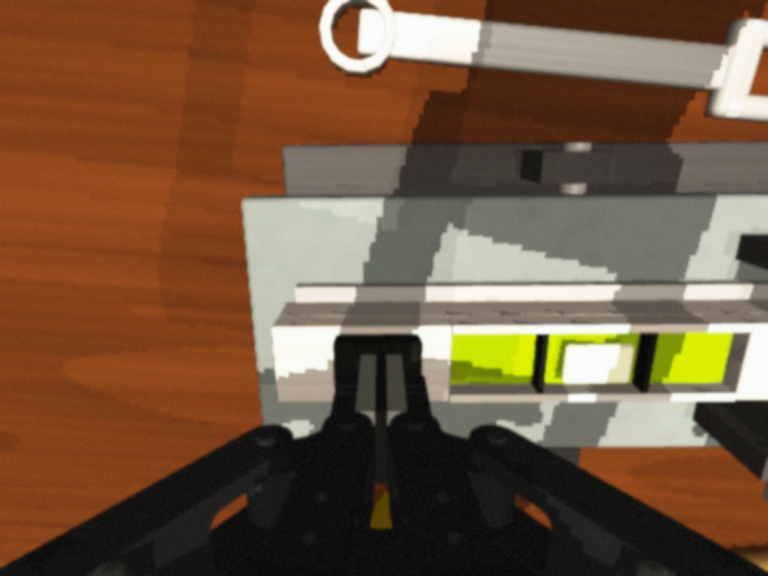

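View pics/d1s.png

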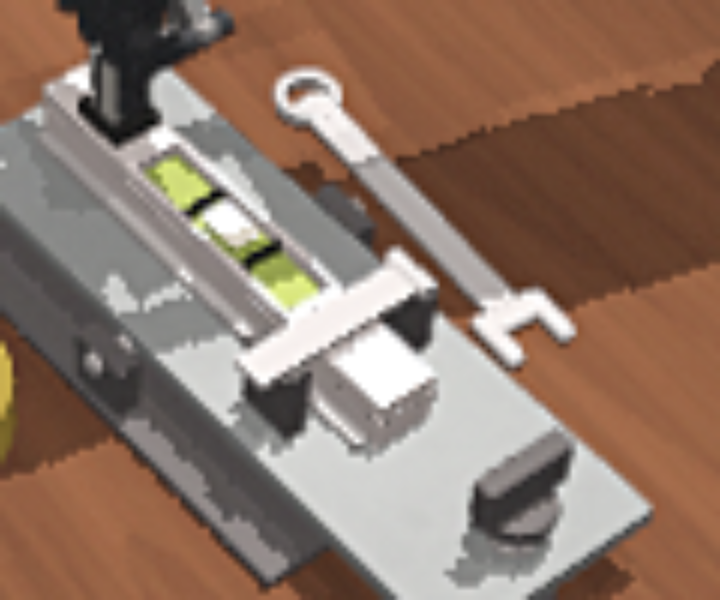

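```bash
python3 prof.py 240 354 442
python3 - <<'E'
from h import *
f=np.load("f.npy",allow_pickle=True).item(); P=cloud(f)
for c in range(350,440,6): print(c,f["range_z"][240,c],P[240,c].round(1))
E
```

```text
354 [206, 229, 0] 355 [157, 180, 2] 356 [79, 93, 7] 357 [26, 30, 10] 358 [10, 11, 9] 359 [13, 12, 11] 360 [20, 21, 18] 361 [32, 33, 28] 362 [39, 40, 34] 363 [73, 83, 31] 364 [151, 173, 21] 365 [206, 230, 3] 366 [222, 239, 1] 367 [221, 239, 0] 368 [215, 235, 0] 369 [206, 231, 0] 370 [197, 223, 1] 371 [167, 193, 0] 372 [130, 152, 4] 373 [112, 131, 6] 374 [112, 130, 19] 375 [152, 157, 85] 376 [222, 219, 173] 377 [246, 246, 224] 378 [250, 251, 242] 379 [250, 251, 249] 380 [251, 252, 251] 381 [251, 252, 251] 382 [251, 252, 251] 383 [251, 252, 251] 384 [251, 252, 251] 385 [250, 252, 251] 386 [251, 252, 251] 387 [251, 252, 251] 388 [251, 252, 251] 389 [251, 252, 251] 390 [250, 252, 251] 391 [250, 251, 251] 392 [250, 252, 251] 393 [250, 252, 251] 394 [251, 252, 251] 395 [250, 252, 251] 396 [251, 252, 251] 397 [250, 251, 251] 398 [250, 252, 251] 399 [250, 252, 251] 400 [250, 252, 251] 401 [251, 252, 251] 402 [250, 252, 251] 403 [250, 252, 251] 404 [250, 252, 251] 405 [250, 252, 251] 406 [250, 251, 251] 407 [250, 252, 251] 408 [250, 252, 251] 409 [250, 251, 250] 410 [248, 248, 244] 411 [242, 2
[... 351 characters left out ...]
31 [11, 11, 10] 432 [17, 17, 18] 433 [19, 21, 18] 434 [33, 37, 19] 435 [69, 80, 17] 436 [108, 125, 10] 437 [124, 145, 7] 438 [127, 149, 6] 439 [129, 150, 8] 440 [128, 149, 5] 441 [128, 149, 5] 350 176.34181 [563.6   3.2  61.7]
356 174.6594 [562.6   6.   63.2]
362 166.40399 [558.9   6.2  70.7]
368 175.22696 [562.4  12.9  62.7]
374 175.18481 [562.1  16.2  62.8]
380 165.78671 [558.   15.5  71.3]
386 166.38152 [558.   18.9  70.8]
392 165.62215 [557.4  21.7  71.4]
398 166.27147 [557.5  25.2  70.8]
404 166.22112 [557.2  28.3  70.9]
410 166.69847 [557.2  31.8  70.5]
416 165.28285 [556.4  34.2  71.7]
422 176.2329 [560.5  43.5  61.8]
428 169.81949 [557.7  43.1  67.6]
434 167.10706 [556.4  44.7  70.1]
```

Run:
```python
from h import *
o=get_obs(); print(o["t"],o["tool_pos"],o["contact_force"]); print(close_job())
```

```text
16.0 [564.85018835 -51.19001875  78.98020522] [-5.15188799  2.20264434 14.34439327]
the job is handed in; nothing more can be done
None
```

The job is done and handed in at 16.0 s, well inside the 72 s limit, with the fingers still holding the spirit level down.

- **Strap:** I swung it shut with the closed fingers and pressed until it met the stop at about 7 N. The pictures from the wrist and scene cameras show it lying in the fork.
- **Levelling foot:** I gripped the bar and turned it about 1.06 rad clockwise, then let go. Seen from straight above, the bubble was 0.3 mm from midway, towards the foot.
- **Spirit level:** I pressed it down on the thumb pad. Travel stopped about 4.5–5 mm after first contact, and a further 1 mm of push moved nothing, so I take it to be home. The fingers are holding it with about 14.4 N down and about 5.6 N sideways.

After pressing, I measured the bubble again in the wrist picture, which was at an angle, and got 0.3 to 0.8 mm towards the foot. The scene picture agreed that it was about midway. I put the difference from the first reading down to the viewing angle and did not correct it.

I saw no sign of anything else being touched, but I did not re-measure where the other things on the bench stand.

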